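# Locate the carrier plate in the inspection fixture

## Robot

A 6-joint arm with a two-finger parallel gripper is mounted at the origin on a cart in front of the work surface, level with it; the furniture and walls round the work are solid. World frame = base frame: x ahead of the robot, y to its left, z up, the work surface at z = 0. Lengths are in m, angles in rad, forces in N, time in s.
With the tool pointing down it reaches from about 0.35 to 0.725 m from the base axis. Payload 4.3 kg.
Tool frame: the origin (TCP) lies midway between the tips of the shut fingers; the grasp point (between the pads) lies 19 mm behind it; z points along the fingers, y is the line along which they close (so a half turn about z gives the same grasp; the last joint's range is limited). The gripper opens to 85 mm and grips with 20 to 120 N. Pads are 22 mm wide; open, the fingers measure 114 mm over their backs; the gripper's body (76 mm by 85 mm) begins 54 mm behind the grasp point. The pads swing forward as they close: fully open they stand 13 mm farther back than shut.
Start: joints at [-1.329, 0.377, 0.081, 1.274, 0, 1.46], TCP at [0.198, -0.54, 0.231] pointing down, gripper open.
Joint ranges: [-2.72, 2.72], [-0.84, 1.66], [-1.02, 1.22], [-1.77, 2.12], [-1.37, 1.28], [-3.14, 3.14]. Speed limits (rad/s): [2.57, 2.57, 3.14, 3.14, 3.14, 3.14].

## Interface

Orientations are given as a unit quaternion [w, x, y, z].
In Python, from cell import arm, snapshot, job gives the robot as it stands.
- The arm moves only by the tool play_rows, never from a script. Its argument "motion" is a list of rows, each an object with "translation": the shift along the tool's x, y, z normalised to -1 to 1, where 1 is 0.04 m, a list of three; "rotation": the turn, a rotation vector about the tool's x, y, z normalised to -1 to 1, where 1 is 0.08 rad, a list of three; "claw": the finger opening in mm, from 0 to 85.4. In form: [{"translation": [dx, dy, dz], "rotation": [wx, wy, wz], "claw": claw}, ...]. A call has 1 to 20 rows; each row shifts and turns the commanded pose from where the row before left it, along the tool's axes as they then stand; what a row does not reach is not made up. A row lasts 1/8 s, in which the tool goes at most 62.5 mm and 10.7 degrees, less where a joint would pass 70% of its speed; a pose out of reach is approached as far as the arm can. A call with a number of a shift or a turn outside -1 to 1 is refused whole. A call with a gripper value outside its range is refused whole. The fingers move at their own pace and stop on an object; the grip force is fixed at half the most. Time passes only in rows, so rows that do not move let the fingers close. It gives the time, the measured TCP pose, the force, the opening and the grip force at its end, in the units of the state.
- arm.get_obs(): the state, without advancing time (a new reading comes with each control period).
- snapshot(name): name is "scene" or "side" or "wrist"; returns a dict with "pixels" (384x512x3 uint8, blue, green, red), "range_z" (384x512 float32, m along the optical axis (not along the pixel's ray), 0 where there is no reading), "fovy" (degrees; the focal length in pixels is half the picture's height over the tangent of half this angle, whatever the lens; pixels are square), "cx", "cy" (the principal point, pixels), "world_to_cam" (4x4, takes a point from world to camera coordinates); the wrist camera has in their place "hand_eye" (4x4, takes a point from camera to tool coordinates, whose origin is the TCP and whose axes are the flange's). Camera axes: x right, y up, looking along -z (the intrinsics and any distortion apply to the point x, -y, -z); pixel columns grow to the right and rows downward; lengths in m; the calibration is good to about 2 mm. The wrist camera is an equidistant fisheye: a pixel r from the principal point sees the ray r / f radians off the axis. A picture is of the moment at which its call begins: read the wrist's pose just before it.
- job.hand_in(): hands the job in; it is judged then, once.
The state is a dict: "t": time; "joint_pos": joint angles; "qd": joint speeds; "tau": joint torques, N m; "tcp_pos": TCP position; "eef_rot": TCP orientation; "contact_force": force on the tool from outside, world axes, zero at the start; "moment": the same for the moment, N m; "finger_gap": finger opening in m; "grip_force": force on a finger pad.
Only numpy, scipy, OpenCV 4.12 (cv2) and the standard library are available. Lean on these libraries where they do the work, as an engineer would, in place of code of your own. Each camera call takes 0.05 s, during which the arm holds its last target. There are 200 camera calls.

## Task

Slide the aluminium carrier plate out from under its clear dust hood, lay it flat on the grey fixture with its tongue towards the end stop, and push it fully home: its long side against both dowel pins and the tip of its tongue against the end stop. Leave it there, let go, and do not disturb the two bottles or the beaker.

Things in the scene. Friction and masses are not known exactly. Their poses are not given: they have to be found in the camera images.
- carrier: Loose aluminium plate, about 0.35 kg (varies), 100 (x) by 64 (y) by 10 mm thick, with an equally thick tongue, 24 mm wide and 60 mm long, from the middle of its -x end (tip at x = -110 mm) and an orange grip bar on top. Origin: centre of the underside of the 100 x 64 rectangle; z up. At the start it lies on the worktop under the hood with only the tongue outside
- grip_bar (a point): point on the orange grip bar, 22 mm above the plate's underside, at plate x = y = 0. The bar is 36 mm along plate x, 14 mm wide (flat sides facing plate +y and -y) and rises from the plate's top to 32 mm above its underside
- edge_a (a point): point on the plate's -y long side, at plate x = +35, y = -32, z = 5 mm; it belongs against dowel_a
- edge_b (a point): point on the plate's -y long side, at plate x = -35, y = -32, z = 5 mm; it belongs against dowel_b
- tongue_tip (a point): centre of the tongue's end face, at plate x = -110, y = 0, z = 5 mm; it belongs against end_stop
- hood: Fixed low clear plastic dust hood with blue edges and feet, open at its -x side, no floor. Origin: on the worktop, within about 4 mm of the parked plate's origin; axes parallel to the parked plate's within 0.03 rad. Inside y = -38 to 38, roof from z = 36 to 40, mouth at x = -46, back wall at x = 58 mm; foot flanges to y = -58 and 58, 3 mm high
- hood_mouth (a point): middle of the hood's open side, 18 mm above the worktop, at hood x = -46 mm. The plate can leave only by sliding along the hood's -x, and is clear of the roof once it has slid 100 mm; the tongue sticks out 60 mm
- fixture: Fixed slippery grey plastic bed (friction 0.2), top 12 mm above the worktop, x = -137 to 67, y = -64 to 60 mm, with two steel dowel pins near its -y side and a dark L-shaped end stop at its -x end. Origin: on the worktop under the seated plate's origin; the seated plate has the fixture's axes and its origin at fixture (0, 0, 12) mm. No clamp; +x and +y sides open
- dowel_a (a point): point of dowel pin a that touches the seated plate, at fixture (35, -32, 17) mm. The pins have 10 mm diameter, axes at fixture (35, -37) and (-35, -37) mm, and rise 22 mm above the bed; push the plate onto them along the fixture's -y
- dowel_b (a point): point of dowel pin b that touches the seated plate, at fixture (-35, -32, 17) mm
- end_stop (a point): point of the end stop's face that touches the seated tongue's tip, at fixture (-110, 0, 17) mm; push the plate onto it along the fixture's -x. The face spans y = -18 to 32 mm; block and guard cheek rise 26 mm above the bed. The cheek (x = -128 to -68, y = -30 to -18 mm) stands 6 mm from the seated tongue's -y side: no finger fits there
- brown_bottle: bystander: loose brown bottle with black cap, 53 mm across, 115 mm high; origin at the centre of its underside
- white_bottle: bystander: loose white bottle with white cap, 47 mm across, 90 mm high; origin at the centre of its underside
- beaker: bystander: loose clear plastic beaker, 68 mm across, 76 mm high; origin at the centre of its underside
There are look-alikes about, which are no part of the job. Several things look just like the carrier: the one meant starts farthest to the robot's right.

How it is judged:
By the outcome, as a careful person would: the job done as asked, in the order asked, and still so for the second after the job is handed in, with the robot touching nothing.
It also fails if it takes over 48 s, if anything falls off the work surface, if the arm or the gripper's body presses on something with over 40 N, if the wrist force passes 120 N, or if a joint passes its speed limit or range.

## Working session

There is one attempt and no reset: what is moved stays moved. The work goes in short steps, Python scripts to look and compute and a tool call to move; the robot and the scene stay as the last step left them, time stands still between calls to the robot, and variables do not carry over. Pictures are saved under pics/ and viewed, at most 11 in all, crops included, and the job is handed in when it is done.

Besides the shell and the picture viewer there is one more tool, called after ">>>" as name(argument=value, ...) on one line, values as JSON. play_rows: Moves the arm, as the interface text tells. Its arguments: {"type":"object","properties":{"motion":{"type":"array"}},"required":["motion"]}

```bash
mkdir -p pics; cat > h.py <<'E'
import numpy as np, cv2
from cell import arm, snapshot, job
from scipy.spatial.transform import Rotation as R
def snap(n,save=None):
    o=arm.get_obs(); s=snapshot(n); s['obs']=o
    if save: cv2.imwrite('pics/'+save,s['pixels'])
    s['f']=192/np.tan(np.radians(s['fovy'])/2)
    if n=='wrist':
        q=np.array(o['eef_rot']); T=np.eye(4); T[:3,:3]=R.from_quat(q[[1,2,3,0]]).as_matrix(); T[:3,3]=o['tcp_pos']
        s['c2w']=T@s['hand_eye']
    else: s['c2w']=np.linalg.inv(s['world_to_cam'])
    s['name']=n
    return s
def ray(s,u,v):
    x=(u-s['cx'])/s['f']; y=(v-s['cy'])/s['f']
    if s['name']=='wrist':
        r=np.hypot(x,y); k=np.sin(r)/max(r,1e-9); d=np.array([x*k,-y*k,-np.cos(r)])
    else: d=np.array([x,-y,-1.])
    return s['c2w'][:3,3], s['c2w'][:3,:3]@d
def onplane(s,u,v,z):
    o,d=ray(s,u,v); return o+d*(z-o[2])/d[2]
E
python3 - <<'E'
from h import *
a=snap('scene','a.png'); b=snap('side','b.png')
for s in(a,b): print(s['c2w'].round(3),s['fovy'],s['cx'],s['cy'])
w=snap('wrist','w.png'); print(w['c2w'].round(3),w['fovy'],w['cx'],w['cy'],w['hand_eye'])
cv2.imwrite('pics/ab.png',cv2.resize(np.hstack([a['pixels'],b['pixels']]),(800,300)))
print(w['obs'])
E
```

```text
[[-0.554  0.514 -0.655 -0.009]
 [-0.833 -0.349  0.43   0.526]
 [-0.008  0.784  0.621  0.657]
 [ 0.     0.     0.     1.   ]] 56.25541050245715 254.0596073815113 199.0309205668297
[[ 0.999 -0.005 -0.046  0.554]
 [-0.039  0.447 -0.894 -0.844]
 [ 0.025  0.895  0.446  0.509]
 [ 0.     0.     0.     1.   ]] 54.34596429462196 254.8266409359661 198.52993769657817
[[ 0.345  0.889  0.302  0.274]
 [-0.939  0.327  0.11  -0.511]
 [-0.001 -0.321  0.947  0.374]
 [ 0.     0.     0.     1.   ]] 65.70646984690485 262.98934685206416 186.92018191239703 [[-5.20613895e-05  9.47063467e-01  3.21046393e-01  8.08406780e-02]
 [ 9.99999725e-01  2.86641872e-04 -6.83411103e-04 -5.58817692e-04]
 [-7.39259028e-04  3.21046270e-01 -9.47063222e-01 -1.43265797e-01]
 [ 0.00000000e+00  0.00000000e+00  0.00000000e+00  1.00000000e+00]]
{'t': 0.1, 'joint_pos': array([-1.32929317e+00,  3.78018812e-01,  7.97506061e-02,  1.27440710e+00,
        3.71691969e-06,  1.46048493e+00]), 'qd': array([ 0.0010032 , -0.00190939,  0.00337448, -0.00061633,  0.00059929,
       -0.00024426]), 'tau': array([ 5.98334464e-04, -4.64694715e+01,  2.70581818e+01,  1.20932658e-02,
       -1.33546296e-04, -5.69303239e-06]), 'tcp_pos': array([ 0.1980029 , -0.53919679,  0.23043443]), 'eef_rot': array([-9.37589424e-04,  9.84567734e-01,  1.75001411e-01, -5.97279022e-05]), 'contact_force': array([-0.28294135, -0.26893334, -0.44845729]), 'moment': array([-0.00372566, -0.0357858 ,  0.01980066]), 'grip_force': 0.0, 'finger_gap': 0.08559606003603222}
```

View pics/a.png

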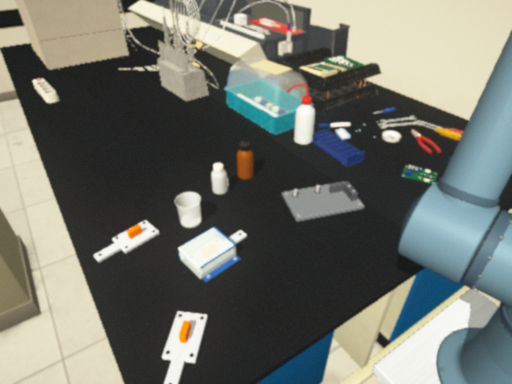

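View pics/b.png

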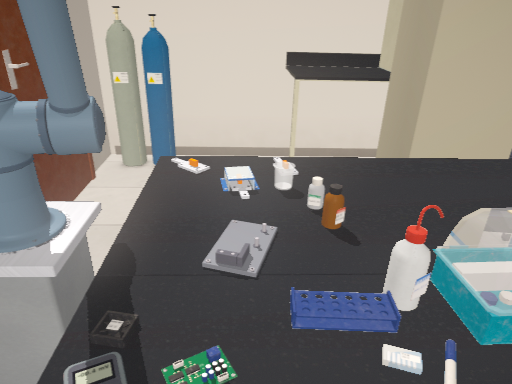

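The scene view shows the hooded carrier at (210,252), its tongue at (240,237), the fixture at (322,200), and the beaker and bottles at (188,208), (220,180) and (245,160). The side view shows the hood at (240,180), its tongue at (243,195), and the fixture at (242,247). Next I'll enlarge both.

```bash
python3 - <<'E'
from h import *
a=cv2.imread('pics/a.png'); b=cv2.imread('pics/b.png')
c=[cv2.resize(i[y:y+75,x:x+100],(400,300),interpolation=cv2.INTER_CUBIC) for i,x,y in((a,165,215),(a,272,165),(b,195,145),(b,190,210))]
cv2.imwrite('pics/c.png',np.vstack([np.hstack(c[:2]),np.hstack(c[2:])]))
a=snap('scene'); b=snap('side')
for s,p in((a,[(240,236),(210,250),(130,233),(186,330),(285,190),(355,183),(365,210),(300,220),(188,222),(220,192),(245,178)]),(b,[(243,195),(240,180),(242,247),(284,187),(316,207),(333,226),(190,165)])):
    for q in p: print(s['name'],q,onplane(s,*q,0.01).round(3))
E
```

```text
scene (240, 236) [0.567 0.192 0.01 ]
scene (210, 250) [0.567 0.28  0.01 ]
scene (130, 233) [0.737 0.424 0.01 ]
scene (186, 330) [0.401 0.422 0.01 ]
scene (285, 190) [ 0.658 -0.023  0.01 ]
scene (355, 183) [ 0.566 -0.222  0.01 ]
scene (365, 210) [ 0.46 -0.15  0.01]
scene (300, 220) [0.529 0.026 0.01 ]
scene (188, 222) [0.691 0.28  0.01 ]
scene (220, 192) [0.759 0.143 0.01 ]
scene (245, 178) [0.779 0.043 0.01 ]
side (243, 195) [0.571 0.18  0.01 ]
side (240, 180) [0.563 0.294 0.01 ]
side (242, 247) [ 0.566 -0.101  0.01 ]
side (284, 187) [0.703 0.241 0.01 ]
side (316, 207) [0.781 0.104 0.01 ]
side (333, 226) [ 0.806 -0.003  0.01 ]
side (190, 165) [0.383 0.425 0.01 ]
```

View pics/c.png

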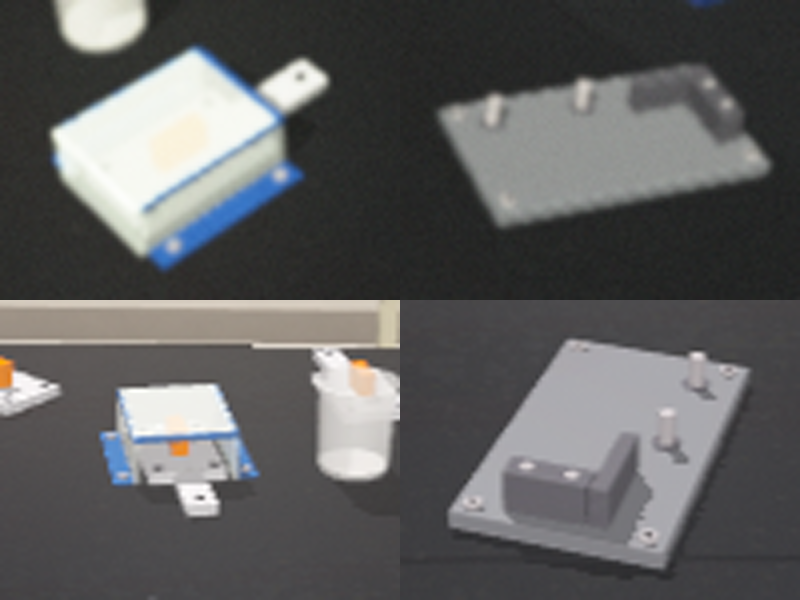

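The crops show the tongue leaving the hood mouth towards world -y, with its tip near scene (244,234). The fixture's end stop lies at its world -y end and its dowels on its far (+x) side. I'm moving above the fixture for a close look.

>>> play_rows(motion=[{"translation": [0.96,-0.65,0],"rotation": [0,0,0],"claw": 85},{"translation": [0.96,-0.65,0],"rotation": [0,0,0],"claw": 85},{"translation": [0.96,-0.65,0],"rotation": [0,0,0],"claw": 85},{"translation": [0.96,-0.65,0],"rotation": [0,0,0],"claw": 85},{"translation": [0.96,-0.65,0],"rotation": [0,0,0],"claw": 85},{"translation": [0.96,-0.65,0],"rotation": [0,0,0],"claw": 85},{"translation": [0.96,-0.65,0],"rotation": [0,0,0],"claw": 85},{"translation": [0.96,-0.65,0],"rotation": [0,0,0],"claw": 85},{"translation": [0.96,-0.65,0],"rotation": [0,0,0],"claw": 85},{"translation": [0.96,-0.65,0],"rotation": [0,0,0],"claw": 85},{"translation": [0.96,-0.65,0],"rotation": [0,0,0],"claw": 85},{"translation": [0.96,-0.65,0],"rotation": [0,0,0],"claw": 85},{"translation": [0.96,-0.65,0],"rotation": [0,0,0],"claw": 85},{"translation": [0,0,0],"rotation": [0,0,-1],"claw": 85},{"translation": [0,0,0],"rotation": [0,0,-1],"claw": 85},{"translation": [0,0,0],"rotation": [0,0,-1],"claw": 85},{"translation": [0,0,0],"rotation": [0,0,-1],"claw": 85},{"translation": [0,0,0],"rotation": [0,0,-1],"claw": 85},{"translation": [0,0,0],"rotation": [0,0,-1],"claw": 85},{"translation": [0,0,0],"rotation": [0,0,-1],"claw": 85}])

```text
t: 2.75
tcp_pos: [0.5502, -0.0505, 0.2311]
eef_rot: [-0.0, 0.897, 0.441, -0.0]
contact_force: [-0.3, 0.1, 0.6]
finger_gap: 0.0851
grip_force: 0.0
```

>>> play_rows(motion=[{"translation": [0,0,0],"rotation": [0,0,-1],"claw": 60},{"translation": [0,0,0],"rotation": [0,0,-1],"claw": 50},{"translation": [0,0,0],"rotation": [0,0,-1],"claw": 50},{"translation": [0,0,0],"rotation": [0,0,-1],"claw": 50},{"translation": [0,0,0],"rotation": [0,0,-1],"claw": 50},{"translation": [0,0,0],"rotation": [0,0,-1],"claw": 50},{"translation": [0,0,0],"rotation": [0,0,-1],"claw": 50},{"translation": [0,0,0],"rotation": [0,0,-1],"claw": 50},{"translation": [0,0,0],"rotation": [0,0,-0.25],"claw": 50},{"translation": [0,0,0],"rotation": [0,0,0],"claw": 50}])

```text
t: 4.0
tcp_pos: [0.5503, -0.0505, 0.2312]
eef_rot: [-0.0, 0.707, 0.707, -0.0]
contact_force: [-1.1, -0.2, 0.1]
finger_gap: 0.05
grip_force: 0.0
```

```bash
python3 - <<'E'
from h import *
w=snap('wrist','w1.png'); o=w['obs']; print(o['t'],o['tcp_pos'],o['eef_rot'],o['finger_gap'],o['joint_pos'])
np.savez('w1.npz',c2w=w['c2w'],f=w['f'],cx=w['cx'],cy=w['cy'],name='wrist')
E
```

```text
4.0 [ 0.55025698 -0.05051269  0.23120419] [-2.13592981e-05  7.07067500e-01  7.07146052e-01 -1.00296983e-04] 0.050036129840802676 [-2.06267536e-01  3.31180281e-01  1.40147066e-02  1.25377628e+00
 -1.44513211e-04  1.36441771e+00]
```

View pics/w1.png

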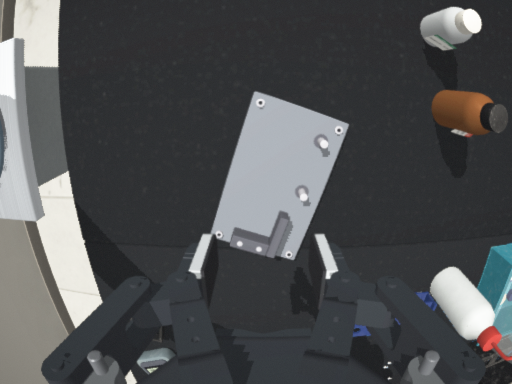

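The wrist view shows the whole fixture, with corners at (255,92), (349,124), (210,237) and (293,261), dowel tops at (322,142) and (302,192), and the end stop at (250,240). The bottles are well clear of it. Next I'll fit the fixture pose.

```bash
cat >> h.py <<'E'
def tri(s1,p1,s2,p2):
    o1,d1=ray(s1,*p1); o2,d2=ray(s2,*p2)
    A=np.stack([d1,-d2],1); t=np.linalg.lstsq(A,o2-o1,rcond=None)[0]
    a,b=o1+d1*t[0],o2+d2*t[1]; return (a+b)/2, np.linalg.norm(a-b)
E
python3 - <<'E'
from h import *
z=np.load('w1.npz'); w={k:z[k] for k in('c2w','f','cx','cy')}; w['name']='wrist'
a=snap('scene')
for p,q in(((349,124),(281.5,193)),((255,92),(297,220.5)),((211,235),(364.5,207))):
    print('tri',[x.round(4) for x in tri(w,p,a,q)])
im=cv2.imread('pics/w1.png'); g=cv2.cvtColor(im,cv2.COLOR_BGR2GRAY)
m=((g>75)*255).astype(np.uint8); m[:, :195]=0; m[240:]=0; m[:,360:]=0;
m=cv2.morphologyEx(m,cv2.MORPH_OPEN,np.ones((3,3)))
cs=max(cv2.findContours(m,0,2)[0],key=cv2.contourArea)[:,0]
P=np.array([onplane(w,u,v,0.012)[:2] for u,v in cs])
def side(c1,c2):
    c1=np.array(c1,float);c2=np.array(c2,float);d=c2-c1;L=np.hypot(*d);n=np.array([-d[1],d[0]])/L
    t=(cs-c1)@d/L**2; s=abs((cs-c1)@n)
    k=(t>.06)&(t<.94)&(s<4); return cv2.fitLine(P[k].astype(np.float32),cv2.DIST_HUBER,0,1e-4,1e-4).ravel(),k.sum()
S={'px':((255,92),(349,124)),'my':((349,124),(304,232)),'py':((255,92),(214,225))}
L={k:side(*v) for k,v in S.items()}
for k,(l,n) in L.items(): print(k,n,np.degrees(np.arctan2(l[1],l[0])).round(2),l[2:])
def X(l,m):
    A=np.stack([l[:2],-m[:2]],1); t=np.linalg.solve(A,m[2:]-l[2:]); return l[2:]+l[:2]*t[0]
A=X(L['px'][0],L['my'][0]); B=X(L['px'][0],L['py'][0]); print(A,B,'width',np.linalg.norm(A-B))
for n,p,h in(('da',(322,140.5),.034),('db',(302,191),.034)): print(n,onplane(w,*p,h))
# screws, stop
print(onplane(w,293,261,.012),onplane(w,210,237,.012))
E
```

```text
tri [array([ 0.6578, -0.009 ,  0.0052]), np.float64(0.0008)]
tri [array([0.5382, 0.0286, 0.0026]), np.float64(0.0011)]
tri [array([ 0.4745, -0.1661,  0.0036]), np.float64(0.0004)]
px 58 -18.03 [0.60035473 0.01056375]
my 76 71.81 [ 0.6314007  -0.08208624]
py 72 71.62 [ 0.5063696  -0.06294114]
[ 0.6559026 -0.0075167] [0.5375835  0.03099535] width 0.1244291
da [ 0.61755965 -0.02616785  0.034     ]
db [ 0.5960675 -0.0889094  0.034    ]
[ 0.59175837 -0.20417377  0.012     ] [ 0.47444335 -0.1649398   0.012     ]
```

>>> play_rows(motion=[{"translation": [0.95,0,0.2],"rotation": [0,0,0],"claw": 50},{"translation": [0.95,0,0.2],"rotation": [0,0,0],"claw": 50},{"translation": [0.95,0,0.2],"rotation": [0,0,0],"claw": 50},{"translation": [0.95,0,0.2],"rotation": [0,0,0],"claw": 50},{"translation": [0.95,0,0.2],"rotation": [0,0,0],"claw": 50},{"translation": [0.95,0,0.2],"rotation": [0,0,0],"claw": 50},{"translation": [0.95,0,0],"rotation": [0,0,0],"claw": 50},{"translation": [0,0,0],"rotation": [0,0,0],"claw": 50},{"translation": [0,0,0],"rotation": [0,0,0],"claw": 50}])

```text
t: 5.22
tcp_pos: [0.55, 0.2151, 0.1832]
eef_rot: [0.0, 0.707, 0.707, -0.0]
contact_force: [-0.0, 0.3, 0.1]
finger_gap: 0.0503
grip_force: 0.0
```

```bash
python3 - <<'E'
from h import *
w=snap('wrist','w2.png'); o=w['obs']; print(o['t'],o['tcp_pos'],o['eef_rot'],o['finger_gap'],o['joint_pos'])
np.savez('w2.npz',c2w=w['c2w'],f=w['f'],cx=w['cx'],cy=w['cy'],name='wrist')
E
```

```text
5.225 [0.5500257  0.21511902 0.18322851] [ 2.28463141e-04  7.06819043e-01  7.07394320e-01 -2.54460360e-04] 0.05034046894966957 [ 2.65774359e-01  4.25334456e-01  2.84422738e-02  1.17411874e+00
 -6.49408561e-04  1.83575719e+00]
```

View pics/w2.png

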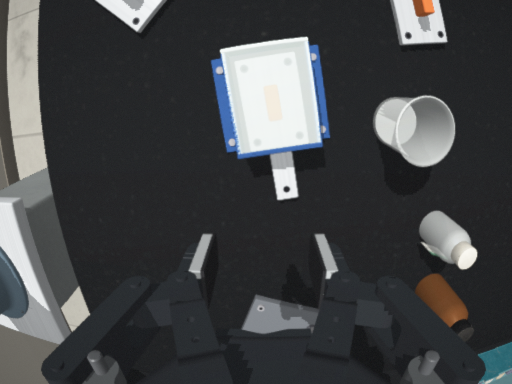

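The wrist view shows the tongue below the hood mouth, from (281,153) to its tip at (287,198). The hood's blue flanges run (213,60)-(228,150) and (318,46)-(328,137), and the beaker at (412,130) is clear.

```bash
python3 - <<'E'
from h import *
z=np.load('w2.npz'); w={k:z[k] for k in('c2w','f','cx','cy')}; w['name']='wrist'
im=cv2.imread('pics/w2.png'); g=cv2.cvtColor(im,cv2.COLOR_BGR2GRAY)
m=((g>110)*255).astype(np.uint8); mm=np.zeros_like(m); mm[161:203,265:305]=m[161:203,265:305]
cs=max(cv2.findContours(mm,0,2)[0],key=cv2.contourArea)[:,0]
for h in(.01,):
    P=np.array([onplane(w,u,v,h)[:2] for u,v in cs],np.float32)
    r=cv2.minAreaRect(P); print(h,r,cv2.boxPoints(r).round(4).tolist())
for p in((213,60),(228,150),(318,46),(328,137)): print(p,onplane(w,*p,.003).round(4))
b=cv2.boxPoints(cv2.minAreaRect(cs)); print(b)
s=snap('side')
S=cv2.cvtColor(s['pixels'],cv2.COLOR_BGR2GRAY)
# side-view tongue tip bottom/top centre from the crop: crop(203,497)
a=snap('scene'); g2=cv2.cvtColor(a['pixels'],cv2.COLOR_BGR2GRAY)
# tip corners seen in both: scene crop (302,60),(328,80) top edge of tip
for p,q in(((298,197),(165+304/4,215+59/4)),((278,199.5),(165+328/4,215+77/4))): print('tri',tri(w,p,a,q))
for p,q in(((298,197),(195+217/4,145+(506-300)/4)),((278,199.5),(195+190/4,145+(509-300)/4))): print('tri side',tri(w,p,s,q))
E
```

```text
0.01 ((0.57233065366745, 0.19909550249576569), (0.024752063676714897, 0.04646768793463707), 9.793390274047852) [[0.5562000274658203, 0.2198999971151352], [0.5641000270843506, 0.17409999668598175], [0.5885000228881836, 0.17829999327659607], [0.5806000232696533, 0.2240999937057495]]
(213, 60) [0.4946 0.331  0.003 ]
(228, 150) [0.5092 0.231  0.003 ]
(318, 46) [0.607 0.347 0.003]
(328, 137) [0.6206 0.2464 0.003 ]
[[270.57996 161.06   ]
 [292.69995 157.9    ]
 [298.25995 196.82   ]
 [276.13995 199.98001]]
tri (array([0.588639  , 0.17635624, 0.00654198]), np.float64(0.00041732859979303047))
tri (array([0.56545216, 0.17288193, 0.00652946]), np.float64(0.001195132330114367))
tri side (array([0.58944518, 0.17662855, 0.00672729]), np.float64(0.0015866008848628983))
tri side (array([0.56763817, 0.17319   , 0.00574772]), np.float64(0.004096098416592625))
```

>>> play_rows(motion=[{"translation": [0,0,0],"rotation": [0,0,-0.9],"claw": 50},{"translation": [0,0,0],"rotation": [0,0,-0.9],"claw": 50},{"translation": [-0.5,0.5,0.5],"rotation": [0,0,0],"claw": 50},{"translation": [0,0,1],"rotation": [0,0,0],"claw": 50},{"translation": [0,0,1],"rotation": [0,0,0],"claw": 50},{"translation": [0,0,1],"rotation": [0,0,0],"claw": 50},{"translation": [0,0,0.6],"rotation": [0,0,0],"claw": 50},{"translation": [0,0,0.4],"rotation": [0,0,0],"claw": 50},{"translation": [0,0,0],"rotation": [0,0,0],"claw": 50}])

```text
t: 6.5
tcp_pos: [0.572, 0.1978, 0.0024]
eef_rot: [-0.001, 0.654, 0.756, -0.001]
contact_force: [-1.1, 1.0, 0.5]
finger_gap: 0.0501
grip_force: 0.0
```

```bash
python3 - <<'E'
from h import *
w=snap('wrist','w3.png'); o=w['obs']; print(o['t'],o['tcp_pos'],o['eef_rot'],o['contact_force'])
E
```

```text
6.5 [0.57197998 0.19780832 0.0024439 ] [-5.49698113e-04  6.54383720e-01  7.56161966e-01 -8.51939739e-04] [-1.05970793  1.00662521  0.50702949]
```

View pics/w3.png

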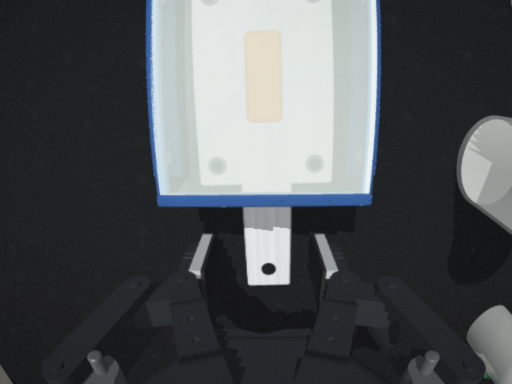

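The tongue is centred between the pads at (268,250) and square to the tool. I'm closing and pulling it out.

>>> play_rows(motion=[{"translation": [0,0,0],"rotation": [0,0,0],"claw": 10},{"translation": [0,0,0],"rotation": [0,0,0],"claw": 10},{"translation": [0,0,0],"rotation": [0,0,0],"claw": 10},{"translation": [0,0,0],"rotation": [0,0,0],"claw": 10},{"translation": [-0.3,0,0],"rotation": [0,0,0],"claw": 10}])

```text
t: 7.18
tcp_pos: [0.5758, 0.1891, 0.005]
eef_rot: [-0.0, 0.653, 0.757, 0.003]
contact_force: [-0.5, 5.0, 5.5]
finger_gap: 0.0218
grip_force: 58.8
```

>>> play_rows(motion=[{"translation": [-0.6,0,-0.05],"rotation": [0,0,0],"claw": 10},{"translation": [-0.6,0,0],"rotation": [0,0,0],"claw": 10},{"translation": [-0.6,0,0],"rotation": [0,0,0],"claw": 10},{"translation": [-0.6,0,0],"rotation": [0,0,0],"claw": 10},{"translation": [-0.2,0,0],"rotation": [0,0,0],"claw": 10},{"translation": [0,0,0],"rotation": [0,0,0],"claw": 10}])

```text
t: 7.92
tcp_pos: [0.5895, 0.0832, 0.0053]
eef_rot: [0.0, 0.654, 0.756, -0.0]
contact_force: [-0.1, -1.3, -1.5]
finger_gap: 0.0218
grip_force: 58.8
```

```bash
python3 - <<'E'
from h import *
w=snap('wrist','w4.png'); o=w['obs']; print(o['t'],o['tcp_pos'],o['eef_rot'],o['contact_force'],o['finger_gap'])
np.savez('w4.npz',c2w=w['c2w'],f=w['f'],cx=w['cx'],cy=w['cy'],name='wrist')
E
```

```text
7.925 [0.58950531 0.08324428 0.00531589] [ 2.68850350e-04  6.54410637e-01  7.56139246e-01 -2.94649250e-04] [-0.10171908 -1.27605186 -1.53259087] 0.021757832400676143
```

View pics/w4.png

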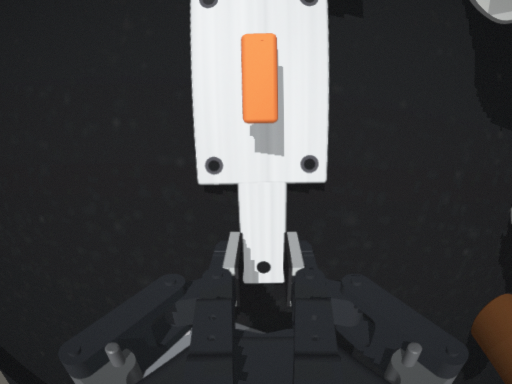

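The plate is fully out. The bar is at (259,78) between (242,35) and (277,122), aligned with the tool. I'm computing the regrasp.

```bash
python3 - <<'E'
from h import *
z=np.load('w4.npz'); w={k:z[k] for k in('c2w','f','cx','cy')}; w['name']='wrist'
im=cv2.imread('pics/w4.png'); h=cv2.cvtColor(im,cv2.COLOR_BGR2HSV)
m=cv2.inRange(h,(3,150,150),(20,255,255))
cs=max(cv2.findContours(m,0,2)[0],key=cv2.contourArea)[:,0]
P=np.array([onplane(w,u,v,.032)[:2] for u,v in cs],np.float32); print(cv2.minAreaRect(P))
# plate long sides, z=.01
g=cv2.cvtColor(im,cv2.COLOR_BGR2GRAY); rows=range(30,175,3)
for lo,hi in((150,240),(280,360)):
    pts=[]
    for r in rows:
        k=np.where(g[r,lo:hi]>120)[0]+lo; pts.append(onplane(w,k.min()-.5 if lo==150 else k.max()+.5,r,.01)[:2])
    l=cv2.fitLine(np.array(pts,np.float32),cv2.DIST_HUBER,0,1e-4,1e-4).ravel(); print(np.degrees(np.arctan2(l[1],l[0]))%180,l)
T=np.linalg.inv(w['c2w']); o=arm.get_obs(); q=np.array(o['eef_rot']); Rm=R.from_quat(q[[1,2,3,0]]).as_matrix()
c=cv2.minAreaRect(P)[0]; print('tool delta',Rm.T@(np.array([*c,.03])-o['tcp_pos']))
E
```

```text
((0.5737137198448181, 0.16936072707176208), (0.013262403197586536, 0.03489135205745697), 9.131841659545898)
99.12754 [ 0.15863256 -0.9873377   0.54359126  0.15508182]
99.217155 [ 0.16017671 -0.9870884   0.6058751   0.1696672 ]
tool delta [ 0.08692846 -0.00325173 -0.02474591]
```

>>> play_rows(motion=[{"translation": [0,0,0],"rotation": [0,0,0],"claw": 40},{"translation": [0,0,0],"rotation": [0,0,0],"claw": 40},{"translation": [0,0,-0.5],"rotation": [0,0,0],"claw": 40},{"translation": [0,0,-1],"rotation": [0,0,0],"claw": 40},{"translation": [0.73,-0.015,0],"rotation": [0,0,-0.2],"claw": 40},{"translation": [0.73,-0.015,0],"rotation": [0,0,0],"claw": 40},{"translation": [0.73,-0.015,0],"rotation": [0,0,0],"claw": 40},{"translation": [0,0,0],"rotation": [0,0,0],"claw": 40}])

```text
t: 8.98
tcp_pos: [0.5736, 0.1723, 0.0654]
eef_rot: [-0.0, 0.647, 0.763, 0.0]
contact_force: [0.7, -1.2, -0.3]
finger_gap: 0.0401
grip_force: 0.0
```

>>> play_rows(motion=[{"translation": [-0.06,0,0.5],"rotation": [0,0,0],"claw": 40},{"translation": [0,0,0.5],"rotation": [0,0,0],"claw": 40},{"translation": [0,0,0.3],"rotation": [0,0,0],"claw": 40},{"translation": [0,0,0],"rotation": [0,0,0],"claw": 5},{"translation": [0,0,0],"rotation": [0,0,0],"claw": 5},{"translation": [0,0,0],"rotation": [0,0,0],"claw": 5},{"translation": [0,0,0],"rotation": [0,0,0],"claw": 5}])

```text
t: 9.85
tcp_pos: [0.5747, 0.1677, 0.0136]
eef_rot: [0.0, 0.648, 0.762, 0.0]
contact_force: [-0.1, 0.2, -2.0]
finger_gap: 0.0125
grip_force: 60.9
```

>>> play_rows(motion=[{"translation": [0,0,-0.7],"rotation": [0,0,0],"claw": 5},{"translation": [0,0,-1],"rotation": [0,0,0],"claw": 5},{"translation": [0,0,0],"rotation": [0,0,0.8],"claw": 5},{"translation": [0,0,0],"rotation": [0,0,1],"claw": 5},{"translation": [0,0,0],"rotation": [0,0,1],"claw": 5},{"translation": [0,0,0],"rotation": [0,0,1],"claw": 5},{"translation": [0,0,0],"rotation": [0,0,1],"claw": 5},{"translation": [0,0,0],"rotation": [0,0,0.8],"claw": 5},{"translation": [0,0,0],"rotation": [0,0,0.4],"claw": 5},{"translation": [-0.5,0.15,0],"rotation": [0,0,0],"claw": 5},{"translation": [-0.8,0.24,0],"rotation": [0,0,0],"claw": 5},{"translation": [-0.8,0.24,0],"rotation": [0,0,0],"claw": 5},{"translation": [-0.8,0.24,0],"rotation": [0,0,0],"claw": 5},{"translation": [-0.8,0.24,0],"rotation": [0,0,0],"claw": 5},{"translation": [-0.8,0.24,0],"rotation": [0,0,0],"claw": 5},{"translation": [-0.5,0.14,0],"rotation": [0,0,0],"claw": 5},{"translation": [0,0,0],"rotation": [0,0,0],"claw": 5},{"translation": [0,0,0],"rotation": [0,0,0],"claw": 5}])

```text
t: 12.1
tcp_pos: [0.5682, -0.0405, 0.0812]
eef_rot: [-0.0, 0.81, 0.586, 0.0]
contact_force: [-0.5, 0.8, -2.7]
finger_gap: 0.0126
grip_force: 60.7
```

```bash
python3 - <<'E'
from h import *
w=snap('wrist','w5.png'); o=w['obs']; q=o['eef_rot'];print(o['t'],o['tcp_pos'],np.degrees(2*np.arctan2(q[2],q[1])),o['contact_force'],o['finger_gap'])
np.savez('w5.npz',c2w=w['c2w'],f=w['f'],cx=w['cx'],cy=w['cy'],name='wrist')
s=snap('side'); cv2.imwrite('pics/s5.png',np.hstack([w['pixels'][:,100:420],cv2.resize(s['pixels'][180:300,170:320],(480,384))]))
E
```

```text
12.1 [ 0.56820925 -0.04045581  0.08124879] 71.74326376166609 [-0.54781687  0.84682884 -2.74460606] 0.012620915613699924
```

View pics/s5.png

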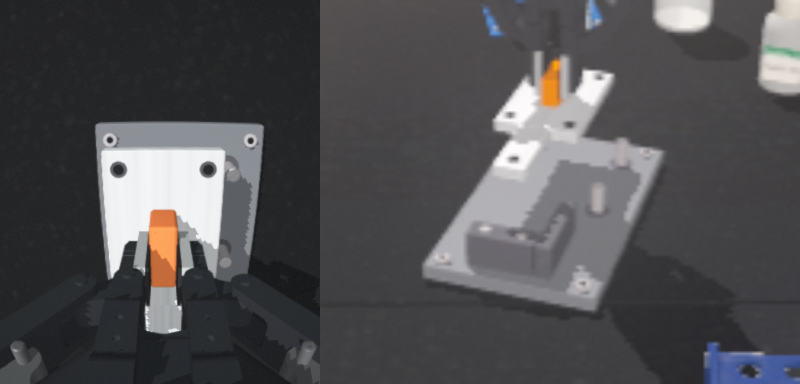

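The plate hangs parallel to the bed, tongue towards the end stop and with a gap to both dowels at (233,168) and (224,255). I'm lowering it.

>>> play_rows(motion=[{"translation": [0,0,0.6],"rotation": [0,0,0],"claw": 5},{"translation": [0,0,0.5],"rotation": [0,0,0],"claw": 5},{"translation": [0,0,0.2],"rotation": [0,0,0],"claw": 5},{"translation": [0,0,0.05],"rotation": [0,0,0],"claw": 5},{"translation": [0,0,0.05],"rotation": [0,0,0],"claw": 5},{"translation": [0,0,0],"rotation": [0,0,0],"claw": 5}])

```text
t: 12.95
tcp_pos: [0.5689, -0.0409, 0.0259]
eef_rot: [0.0, 0.81, 0.586, 0.0]
contact_force: [0.4, 0.8, -3.2]
finger_gap: 0.0124
grip_force: 60.6
```

>>> play_rows(motion=[{"translation": [0,0,0.03],"rotation": [0,0,0],"claw": 5},{"translation": [0,0,0],"rotation": [0,0,0],"claw": 5}])

```text
t: 13.2
tcp_pos: [0.5691, -0.041, 0.0256]
eef_rot: [0.001, 0.81, 0.586, 0.001]
contact_force: [-1.5, 0.5, 5.7]
finger_gap: 0.0127
grip_force: 61.9
```

>>> play_rows(motion=[{"translation": [0,0.05,0],"rotation": [0,0,0],"claw": 5},{"translation": [0,0.05,0],"rotation": [0,0,0],"claw": 5},{"translation": [0,0.05,0],"rotation": [0,0,0],"claw": 5},{"translation": [0,0,0],"rotation": [0,0,0],"claw": 5}])

```text
t: 13.7
tcp_pos: [0.5749, -0.0429, 0.0256]
eef_rot: [0.001, 0.81, 0.586, 0.001]
contact_force: [-2.6, 1.2, 6.2]
finger_gap: 0.0127
grip_force: 61.9
```

>>> play_rows(motion=[{"translation": [0,0.04,0],"rotation": [0,0,0],"claw": 5},{"translation": [0,0,0],"rotation": [0,0,0],"claw": 5}])

```text
t: 13.95
tcp_pos: [0.5762, -0.0434, 0.0255]
eef_rot: [0.001, 0.81, 0.586, 0.001]
contact_force: [-1.7, -1.2, 6.8]
finger_gap: 0.0125
grip_force: 61.9
```

>>> play_rows(motion=[{"translation": [0,0.03,0],"rotation": [0,0,0],"claw": 5},{"translation": [0,0,0],"rotation": [0,0,0],"claw": 5}])

```text
t: 14.2
tcp_pos: [0.5773, -0.0437, 0.0255]
eef_rot: [0.001, 0.81, 0.586, 0.001]
contact_force: [-2.7, 0.6, 5.8]
finger_gap: 0.0122
grip_force: 62.0
```

>>> play_rows(motion=[{"translation": [0,0.03,0],"rotation": [0,0,0],"claw": 5},{"translation": [0,0,0],"rotation": [0,0,0],"claw": 5}])

```text
t: 14.45
tcp_pos: [0.5784, -0.044, 0.0255]
eef_rot: [0.0, 0.81, 0.586, 0.001]
contact_force: [-2.0, 1.2, 6.2]
finger_gap: 0.0124
grip_force: 62.0
```

>>> play_rows(motion=[{"translation": [0,0.03,0],"rotation": [0,0,0],"claw": 5},{"translation": [0,0,0],"rotation": [0,0,0],"claw": 5}])

```text
t: 14.7
tcp_pos: [0.5784, -0.0441, 0.0255]
eef_rot: [-0.0, 0.81, 0.586, -0.0]
contact_force: [-5.7, 1.8, 10.1]
finger_gap: 0.0128
grip_force: 62.4
```

>>> play_rows(motion=[{"translation": [0,0.03,0],"rotation": [0,0,0],"claw": 5},{"translation": [0,0,0],"rotation": [0,0,0],"claw": 5}])

```text
t: 14.95
tcp_pos: [0.5784, -0.0441, 0.0255]
eef_rot: [-0.001, 0.81, 0.586, -0.001]
contact_force: [-8.6, 2.5, 13.7]
finger_gap: 0.0126
grip_force: 62.8
```

>>> play_rows(motion=[{"translation": [0,0.03,0],"rotation": [0,0,0],"claw": 5},{"translation": [0,0,0],"rotation": [0,0,0],"claw": 5}])

```text
t: 15.2
tcp_pos: [0.5784, -0.0441, 0.0255]
eef_rot: [-0.002, 0.81, 0.586, -0.001]
contact_force: [-11.2, 3.6, 15.5]
finger_gap: 0.0128
grip_force: 63.2
```

>>> play_rows(motion=[{"translation": [-0.05,-0.04,0],"rotation": [0,0,0],"claw": 5},{"translation": [-0.05,0,0],"rotation": [0,0,0],"claw": 5},{"translation": [-0.05,0,0],"rotation": [0,0,0],"claw": 5},{"translation": [-0.03,0,0],"rotation": [0,0,0],"claw": 5},{"translation": [0,0,0],"rotation": [0,0,0],"claw": 5}])

```text
t: 15.82
tcp_pos: [0.5768, -0.0489, 0.0255]
eef_rot: [-0.002, 0.81, 0.586, 0.001]
contact_force: [-5.7, 8.0, 9.9]
finger_gap: 0.0124
grip_force: 62.5
```

>>> play_rows(motion=[{"translation": [-0.03,0,0],"rotation": [0,0,0],"claw": 5},{"translation": [-0.03,0,0],"rotation": [0,0,0],"claw": 5},{"translation": [0,0,0],"rotation": [0,0,0],"claw": 5}])

```text
t: 16.2
tcp_pos: [0.5761, -0.0511, 0.0255]
eef_rot: [-0.002, 0.81, 0.587, 0.001]
contact_force: [-5.1, 7.9, 10.6]
finger_gap: 0.0123
grip_force: 62.5
```

>>> play_rows(motion=[{"translation": [-0.03,0,0],"rotation": [0,0,0],"claw": 5},{"translation": [0,0,0],"rotation": [0,0,0],"claw": 5}])

```text
t: 16.45
tcp_pos: [0.5757, -0.0522, 0.0255]
eef_rot: [-0.002, 0.81, 0.587, 0.001]
contact_force: [-5.3, 9.1, 9.9]
finger_gap: 0.0127
grip_force: 62.5
```

>>> play_rows(motion=[{"translation": [-0.03,0,0],"rotation": [0,0,0],"claw": 5},{"translation": [0,0,0],"rotation": [0,0,0],"claw": 5}])

```text
t: 16.7
tcp_pos: [0.5754, -0.0534, 0.0255]
eef_rot: [-0.002, 0.81, 0.586, 0.001]
contact_force: [-5.8, 8.5, 10.7]
finger_gap: 0.0123
grip_force: 62.5
```

>>> play_rows(motion=[{"translation": [-0.03,0,0],"rotation": [0,0,0],"claw": 5},{"translation": [0,0,0],"rotation": [0,0,0],"claw": 5}])

```text
t: 16.95
tcp_pos: [0.5751, -0.0543, 0.0255]
eef_rot: [-0.002, 0.81, 0.587, 0.002]
contact_force: [-5.2, 8.5, 10.5]
finger_gap: 0.0128
grip_force: 62.5
```

>>> play_rows(motion=[{"translation": [-0.03,0,0],"rotation": [0,0,0],"claw": 5},{"translation": [0,0,0],"rotation": [0,0,0],"claw": 5}])

```text
t: 17.2
tcp_pos: [0.5751, -0.0543, 0.0255]
eef_rot: [-0.003, 0.81, 0.587, 0.003]
contact_force: [-4.4, 12.3, 10.1]
finger_gap: 0.0129
grip_force: 62.4
```

>>> play_rows(motion=[{"translation": [-0.04,0.04,0],"rotation": [0,0,0],"claw": 5},{"translation": [-0.03,0.04,0],"rotation": [0,0,0],"claw": 5},{"translation": [0,0,0],"rotation": [0,0,0],"claw": 5}])

```text
t: 17.58
tcp_pos: [0.5751, -0.0543, 0.0255]
eef_rot: [-0.007, 0.809, 0.587, 0.003]
contact_force: [-7.9, 21.3, 16.4]
finger_gap: 0.0123
grip_force: 63.4
```

```bash
python3 - <<'E'
from h import *
o=arm.get_obs(); q=np.array(o['eef_rot']);print(o['t'],o['tcp_pos'],np.degrees(2*np.arctan2(q[2],q[1])),R.from_quat(q[[1,2,3,0]]).as_matrix()[:,2],o['contact_force'],o['moment'])
E
```

```text
17.575 [ 0.57514533 -0.05433486  0.02552362] 71.9551226033691 [-0.00236228  0.01507573 -0.99988356] [-7.9460327  21.27144917 16.40407122] [ 3.71584396  1.67563367 -0.15842175]
```

>>> play_rows(motion=[{"translation": [0,0,0],"rotation": [0,0,0],"claw": 22},{"translation": [0,0,0],"rotation": [0,0,0],"claw": 26},{"translation": [0.05,-0.08,-0.05],"rotation": [0,0,0],"claw": 30},{"translation": [0,0,0],"rotation": [0,0,0],"claw": 30}])

```text
t: 18.08
tcp_pos: [0.5752, -0.0594, 0.0263]
eef_rot: [0.0, 0.811, 0.586, 0.0]
contact_force: [-0.1, 0.4, 0.1]
finger_gap: 0.0299
grip_force: 0.0
```

```bash
python3 - <<'E'
from h import *
w=snap('wrist','w6.png'); o=w['obs'];q=np.array(o['eef_rot']);print(o['t'],o['tcp_pos'],np.degrees(2*np.arctan2(q[2],q[1])),R.from_quat(q[[1,2,3,0]]).as_matrix()[:,2],o['contact_force'])
E
```

```text
18.075 [ 0.57521162 -0.05941919  0.02631748] 71.70183593524541 [ 5.74569954e-04 -4.20289372e-04 -9.99999747e-01] [-0.05057691  0.36380674  0.14876057]
```

View pics/w6.png

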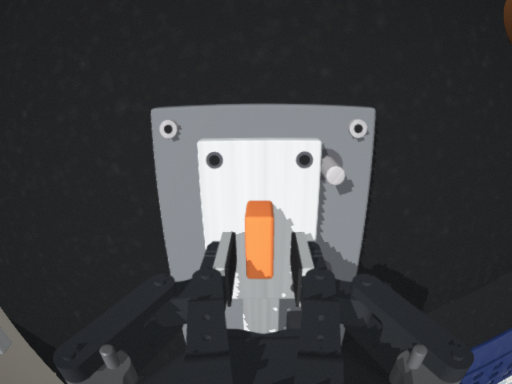

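The pads are clear of the bar at (259,240), and the plate edge touches dowel a at (330,165). I'm lifting off to check both contacts.

>>> play_rows(motion=[{"translation": [0,0,-0.4],"rotation": [0,0,0],"claw": 30},{"translation": [0,0,-1],"rotation": [0,0,0],"claw": 30},{"translation": [0.3,0,-1],"rotation": [0,0,0],"claw": 30},{"translation": [0.8,0,-1],"rotation": [0,0,0],"claw": 60},{"translation": [0.8,0,-0.5],"rotation": [0,0,0],"claw": 84},{"translation": [0,0,0],"rotation": [0,0,0],"claw": 84},{"translation": [0,0,0],"rotation": [0,0,0],"claw": 84}])

```text
t: 19.0
tcp_pos: [0.5986, 0.0127, 0.1822]
eef_rot: [0.0, 0.81, 0.586, -0.0]
contact_force: [-0.6, -0.2, 0.0]
finger_gap: 0.0842
grip_force: 0.0
```

```bash
python3 - <<'E'
from h import *
w=snap('wrist','w7.png'); o=w['obs'];print(o['t'],o['tcp_pos'])
np.savez('w7.npz',c2w=w['c2w'],f=w['f'],cx=w['cx'],cy=w['cy'],name='wrist')
c=w['pixels'][90:270,160:400]
cv2.imwrite('pics/w7c.png',cv2.resize(c,None,fx=3.3,fy=3.3,interpolation=cv2.INTER_CUBIC))
E
```

```text
19.0 [0.5985957  0.0127168  0.18221422]
```

View pics/w7c.png

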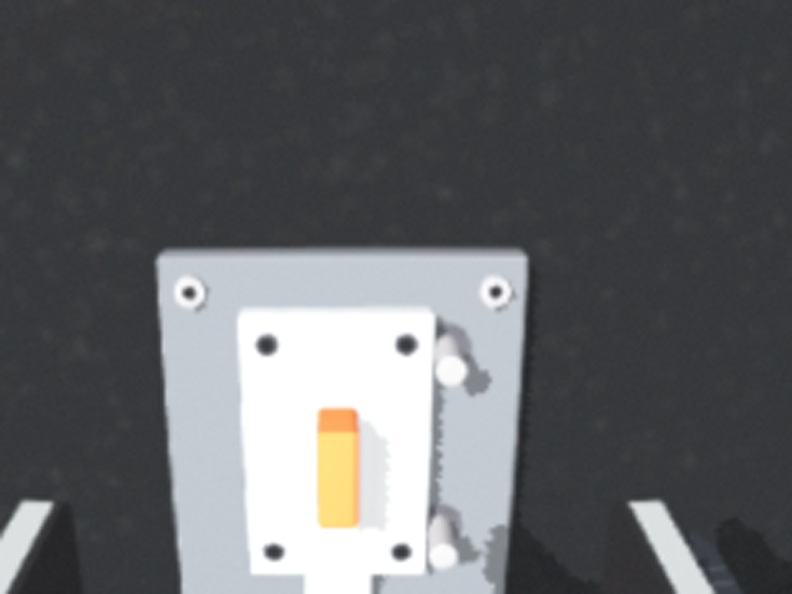

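Both dowels touch the plate's long side at (437,340) and (430,520) in the crop. The pictures can't prove contact at the end stop, so I'll nudge the plate with shut fingers, first on the +x end and then on the +y side.

>>> play_rows(motion=[{"translation": [0.2,-0.08,0],"rotation": [0,0,0],"claw": 0},{"translation": [0,0,0.8],"rotation": [0,0,0],"claw": 0},{"translation": [0,0,1],"rotation": [0,0,0],"claw": 0},{"translation": [0,0,1],"rotation": [0,0,0],"claw": 0},{"translation": [0,0,0.8],"rotation": [0,0,0],"claw": 0},{"translation": [0,0,0.5],"rotation": [0,0,0],"claw": 0},{"translation": [0,0,0],"rotation": [0,0,0],"claw": 0}])

```text
t: 19.92
tcp_pos: [0.5956, 0.0217, 0.0158]
eef_rot: [-0.002, 0.811, 0.586, -0.002]
contact_force: [-0.9, 0.0, -0.2]
finger_gap: 0.0001
grip_force: 0.0
```

>>> play_rows(motion=[{"translation": [-0.1,0,0],"rotation": [0,0,0],"claw": 0},{"translation": [-0.1,0,0],"rotation": [0,0,0],"claw": 0},{"translation": [-0.05,0,0],"rotation": [0,0,0],"claw": 0},{"translation": [0,0,0],"rotation": [0,0,0],"claw": 0}])

```text
t: 20.42
tcp_pos: [0.5955, 0.0119, 0.0186]
eef_rot: [0.0, 0.811, 0.586, 0.0]
contact_force: [-1.1, 0.2, -0.1]
finger_gap: -0.0002
grip_force: 0.0
```

>>> play_rows(motion=[{"translation": [-0.06,0,0],"rotation": [0,0,0],"claw": 0},{"translation": [0,0,0],"rotation": [0,0,0],"claw": 0}])

```text
t: 20.68
tcp_pos: [0.5943, 0.0098, 0.0181]
eef_rot: [0.0, 0.81, 0.586, -0.0]
contact_force: [0.2, -0.7, -0.4]
finger_gap: 0.0
grip_force: 0.0
```

>>> play_rows(motion=[{"translation": [-0.06,0,0],"rotation": [0,0,0],"claw": 0},{"translation": [0,0,0],"rotation": [0,0,0],"claw": 0}])

```text
t: 20.92
tcp_pos: [0.5935, 0.0075, 0.018]
eef_rot: [-0.0, 0.81, 0.586, -0.0]
contact_force: [-0.9, 0.4, -0.1]
finger_gap: 0.0003
grip_force: 0.0
```

>>> play_rows(motion=[{"translation": [-0.06,0,0],"rotation": [0,0,0],"claw": 0},{"translation": [0,0,0],"rotation": [0,0,0],"claw": 0}])

```text
t: 21.18
tcp_pos: [0.5933, 0.0066, 0.0181]
eef_rot: [-0.001, 0.81, 0.586, 0.001]
contact_force: [1.0, 5.3, -0.7]
finger_gap: 0.0001
grip_force: 2.6
```

>>> play_rows(motion=[{"translation": [-0.06,0,0],"rotation": [0,0,0],"claw": 0},{"translation": [0,0,0],"rotation": [0,0,0],"claw": 0}])

```text
t: 21.42
tcp_pos: [0.5932, 0.0064, 0.0182]
eef_rot: [-0.002, 0.81, 0.587, 0.003]
contact_force: [3.2, 9.4, -1.6]
finger_gap: 0.0001
grip_force: 5.4
```

The end-stop contact is firm. Now the +y side.

>>> play_rows(motion=[{"translation": [0.25,0,0],"rotation": [0,0,0],"claw": 0},{"translation": [0,0,-0.8],"rotation": [0,0,0],"claw": 0},{"translation": [0,0,-0.8],"rotation": [0,0,0],"claw": 0},{"translation": [0,-0.8,0],"rotation": [0,0,0],"claw": 0},{"translation": [-0.6,-0.7,0],"rotation": [0,0,0],"claw": 0},{"translation": [-0.8,0,0],"rotation": [0,0,0],"claw": 0},{"translation": [-0.4,0,0],"rotation": [0,0,0],"claw": 0},{"translation": [0,0,0.8],"rotation": [0,0,0],"claw": 0},{"translation": [0,0,0.8],"rotation": [0,0,0],"claw": 0},{"translation": [0,0.1,0],"rotation": [0,0,0],"claw": 0},{"translation": [0,0.1,0],"rotation": [0,0,0],"claw": 0},{"translation": [0,0,0],"rotation": [0,0,0],"claw": 0}])

```text
t: 22.92
tcp_pos: [0.5256, -0.04, 0.0196]
eef_rot: [0.001, 0.81, 0.586, 0.001]
contact_force: [-0.2, -0.9, 0.3]
finger_gap: -0.0003
grip_force: 0.0
```

>>> play_rows(motion=[{"translation": [0,0.06,0],"rotation": [0,0,0],"claw": 0},{"translation": [0,0,0],"rotation": [0,0,0],"claw": 0}])

```text
t: 23.18
tcp_pos: [0.5263, -0.0404, 0.0187]
eef_rot: [0.001, 0.81, 0.586, 0.0]
contact_force: [0.2, 0.2, -0.4]
finger_gap: 0.0001
grip_force: 0.0
```

>>> play_rows(motion=[{"translation": [0,0.06,0],"rotation": [0,0,0],"claw": 0},{"translation": [0,0,0],"rotation": [0,0,0],"claw": 0}])

```text
t: 23.42
tcp_pos: [0.5281, -0.0411, 0.0182]
eef_rot: [0.0, 0.81, 0.586, 0.0]
contact_force: [0.2, -0.0, -0.4]
finger_gap: 0.0003
grip_force: 0.0
```

>>> play_rows(motion=[{"translation": [0,0.06,0],"rotation": [0,0,0],"claw": 0},{"translation": [0,0,0],"rotation": [0,0,0],"claw": 0}])

```text
t: 23.68
tcp_pos: [0.5304, -0.0419, 0.0181]
eef_rot: [0.0, 0.81, 0.586, 0.0]
contact_force: [0.4, -0.2, 0.5]
finger_gap: -0.0004
grip_force: 0.0
```

>>> play_rows(motion=[{"translation": [0,0.06,0],"rotation": [0,0,0],"claw": 0},{"translation": [0,0,0],"rotation": [0,0,0],"claw": 0}])

```text
t: 23.92
tcp_pos: [0.5327, -0.0426, 0.0181]
eef_rot: [0.0, 0.81, 0.586, 0.0]
contact_force: [-0.2, -0.2, -0.3]
finger_gap: -0.0001
grip_force: 0.0
```

>>> play_rows(motion=[{"translation": [0,0.06,0],"rotation": [0,0,0],"claw": 0},{"translation": [0,0,0],"rotation": [0,0,0],"claw": 0}])

```text
t: 24.18
tcp_pos: [0.535, -0.0434, 0.0181]
eef_rot: [0.0, 0.81, 0.586, 0.0]
contact_force: [0.8, -0.9, -0.1]
finger_gap: -0.0004
grip_force: 0.0
```

>>> play_rows(motion=[{"translation": [0,0.06,0],"rotation": [0,0,0],"claw": 0},{"translation": [0,0,0],"rotation": [0,0,0],"claw": 0}])

```text
t: 24.42
tcp_pos: [0.5373, -0.0441, 0.0181]
eef_rot: [0.0, 0.81, 0.586, 0.0]
contact_force: [1.1, 0.2, -0.0]
finger_gap: -0.0001
grip_force: 0.0
```

>>> play_rows(motion=[{"translation": [0,0.05,0],"rotation": [0,0,0],"claw": 0},{"translation": [0,0,0],"rotation": [0,0,0],"claw": 0}])

```text
t: 24.68
tcp_pos: [0.5378, -0.0443, 0.0178]
eef_rot: [-0.001, 0.81, 0.586, -0.001]
contact_force: [-4.2, 1.5, 1.7]
finger_gap: 0.0001
grip_force: 1.8
```

>>> play_rows(motion=[{"translation": [0,0.05,0],"rotation": [0,0,0],"claw": 0},{"translation": [0,0,0],"rotation": [0,0,0],"claw": 0}])

```text
t: 24.92
tcp_pos: [0.5379, -0.0444, 0.0175]
eef_rot: [-0.002, 0.81, 0.586, -0.002]
contact_force: [-6.1, 2.7, 5.9]
finger_gap: -0.0003
grip_force: 3.7
```

>>> play_rows(motion=[{"translation": [0,0.05,0],"rotation": [0,0,0],"claw": 0},{"translation": [0,0,0],"rotation": [0,0,0],"claw": 0}])

```text
t: 25.18
tcp_pos: [0.538, -0.0444, 0.0171]
eef_rot: [-0.003, 0.81, 0.586, -0.003]
contact_force: [-10.7, 3.8, 8.7]
finger_gap: 0.0
grip_force: 5.4
```

Firm against the dowels too. I'm backing away, lifting clear and checking once more.

>>> play_rows(motion=[{"translation": [0,-0.2,0],"rotation": [0,0,0],"claw": 0},{"translation": [0,-0.3,0],"rotation": [0,0,0],"claw": 0},{"translation": [0,0,-1],"rotation": [0,0,0],"claw": 0},{"translation": [0,0,-1],"rotation": [0,0,0],"claw": 0},{"translation": [0,0,-1],"rotation": [0,0,0],"claw": 0},{"translation": [0,0,-1],"rotation": [0,0,0],"claw": 0},{"translation": [0.9,0.5,-1],"rotation": [0,0,0],"claw": 0},{"translation": [0,0,0],"rotation": [0,0,0],"claw": 0},{"translation": [0,0,0],"rotation": [0,0,0],"claw": 0}])

```text
t: 26.3
tcp_pos: [0.5537, -0.0118, 0.2176]
eef_rot: [0.0, 0.81, 0.586, -0.0]
contact_force: [-0.4, 0.7, -0.6]
finger_gap: -0.0
grip_force: 0.0
```

```bash
python3 - <<'E'
from h import *
w=snap('wrist','w8.png'); s=snap('side')
cv2.imwrite('pics/fin.png',np.hstack([w['pixels'][60:360,130:400],cv2.resize(s['pixels'][210:285,190:300],None,fx=4,fy=4,interpolation=cv2.INTER_CUBIC)]))
E
```

```text
(no output)
```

View pics/fin.png

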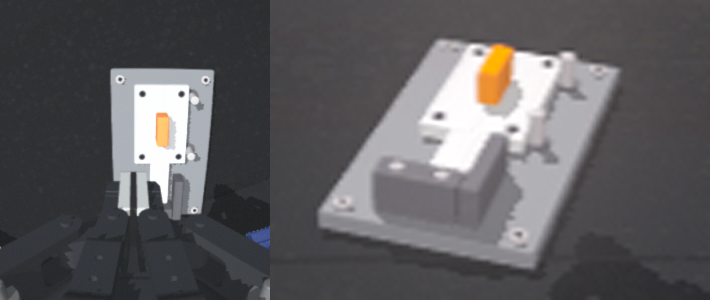

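The plate lies flat against both dowels (wrist (190,100) and (188,155)), its tongue reaches the end stop, and the gripper is clear.

```bash
python3 -c "
from cell import job
print(job.hand_in())"
```

```text
the job is handed in; nothing more can be done
None
```

The carrier plate lies flat on the fixture, pushed firmly against both dowel pins and the end stop and let go. I handed the job in at about 26 s; the arm stayed clear of the bottles and beaker, but no verdict came back.

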